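# Put the probe station's hand tools away in their cups

### The arm

A 6-joint arm with a two-finger parallel gripper is mounted at the origin on the work surface. World frame = base frame: x ahead of the robot, y to its left, z up, the work surface at z = 0. Lengths are in mm, angles in rad, forces in N, time in s.
With the tool pointing down it reaches from about 350 to 875 mm from the base axis. Payload 4.2 kg.
Tool frame: the origin (TCP) lies on the mounting face of the last link; the fingertips stand 173 mm ahead of it and the grasp point (between the pads) lies 155 mm ahead of it (r.grasp_offset is the distance from the TCP to the grasp point, in mm); z points along the fingers, x is the direction in which the jaws open and shut, and the axes are right-handed (so a half turn about z gives the same grasp; the last joint's range is limited). The gripper opens to 85 mm and grips with 20 to 120 N. Pads are 22 mm wide; open, the fingers measure 114 mm over their backs; the gripper's body (76 mm by 85 mm) begins 54 mm behind the grasp point. The pads swing forward as they close: fully open they stand 13 mm farther back than shut.
Start: joints at [1.584, 0.385, 0.008, 0, -1.194, -0.259], TCP at [152.051, 606.202, 404.712] pointing down, gripper open.
Joint ranges: [-3.14, 3.14], [-1.21, 2.06], [-1.07, 1.41], [-3.16, 2.05], [-2.99, -0.16], [-3.1, 3.1]. Speed limits (rad/s): [2.79, 2.79, 3.14, 3.14, 3.14, 3.14].

### API

Orientations are given as a rotation vector (axis times angle).
In Python, from cell import r, vision gives the robot as it stands.
- The arm moves only by the shell command python3 -m jog 'ROWS' [FORCE]. ROWS is JSON, a list of rows, each a list of 5 numbers: the finger opening in cm, from 0 to 8.54, then the shift along the world's x, y, z in cm, then the turn about the world's z in degrees. In form: [[claw, dx, dy, dz, twist], ...]. A call has 1 to 12 rows; each row shifts and turns the pose as measured when the row begins; what a row does not reach is not made up. A row lasts 1/8 s, in which the tool goes at most 62.5 mm and 10.7 degrees, less where a joint would pass 70% of its speed; a pose out of reach is approached as far as the arm can. A call with a gripper value outside its range is refused whole. The fingers move at their own pace and stop on an object; FORCE is the grip in N (left out, the last holds). Time passes only in rows, so rows that do not move let the fingers close. It gives the time, the measured TCP pose, the force and the opening at its end, in the units of the state.
- r.observe(): the state, without advancing time (a new reading comes with each control period).
- vision.read_camera(name): name is "scene" or "top"; returns the picture (420x560x3 uint8, red, green, blue); there is no depth.
- vision.camera_params(name): a dict with "fx", "fy", "cx", "cy" (pixels), "rvec" (rotation vector, rad) and "tvec" (3), from world to camera coordinates, as OpenCV has them. Camera axes: x right, y down, z forward; pixel columns grow to the right and rows downward; lengths in mm; the calibration is good to about 2 mm. A picture is of the moment at which its call begins. camera_params takes no time and is no camera call.
- r.sign_off(): hands the job in, once; it reports no verdict.
The state is a dict: "time": time; "joints": joint angles; "joint_vel": joint speeds; "effort": joint torques, N m; "ee_pos": TCP position; "tool_rot": TCP orientation; "wrist_force": force on the tool from outside, world axes, zero at the start; "torque": the same for the moment, N m; "finger_gap": opening from 0.0 (shut) to 1.0 (fully open).
Only numpy, scipy, OpenCV 4.12 (cv2) and the standard library are available. Lean on these libraries where they do the work, as an engineer would, in place of code of your own. Each camera call takes 0.05 s, during which the arm holds its last target. There are 200 camera calls.

### The job

Put the two hand tools away upright, tip down, each in the cup of its own colour: lift the red-handled driver up and off its hook and stand it in the cup with the red sleeve, and take the blue-handled vacuum wand from its sloped rest and stand it in the cup with the blue sleeve. Lower each tool down to the bottom of its cup rather than dropping it in, and leave the micropositioner, the solvent bottle and the tip case where they are.

Things in the scene. Friction and masses are not known exactly. Their poses are not given: they have to be found in the camera images.
- driver: Red-handled driver, 188 mm long. Origin: centre of its lower tip; z along its axis to the handle. Shaft 12 mm dia., z 0-87 mm; red handle 20 mm dia., z 87-160; above it a wire loop in its y-z plane (wire 4 mm, 17 mm wide, opening 9 mm wide, z 160-184). Starts hanging tip down on the hook, tip 61 mm over the table. Its handle top can be taken from above, fingers astride hook and loop.
- wand: Blue-handled vacuum wand, straight rod 190 mm long. Origin: centre of its lower tip; z along its axis to the handle end. Nose 10 mm dia., z 0-12 mm; the rest 14 mm dia., metal to z 110, blue from 110 to 190. Starts in the sloped rest, leaning 35 degrees from vertical, tip down on the side away from the robot, handle end up and towards the robot; z 120-190 stands free of the rest.
- red_cup: Fixed metal tube cup with a red sleeve. Origin: centre of its underside, z up. Foot 72 mm dia., 6 mm high; tube 36 mm dia. outside, 24 mm inside; inner floor 6 mm and rim 76 mm above the origin. The two cups may stand either way round.
- blue_cup: The same cup with a blue sleeve. Origin at the centre of its underside, z up; inside diameter 24 mm, inner floor 6 mm and rim 76 mm above the origin. The two cups may stand either way round.
- hook_stand: Fixed hook stand. Origin: centre of the underside of its 90 mm square foot. Post 14 mm dia., 249 mm high, at the origin. A 6 mm bar runs from its top along the stand's -x (to the robot): centre line lowest from x -63 to -77, z 240 mm, then up 6 mm to the tip at x -86. The driver's loop hangs at x -70: lifting it 8 to 14 mm (aim at 11) clears the tip, then it comes off along -x.
- hook_low (a point): Middle of the lowest part (x -70, z 240 mm) of the hook bar's centre line, where the loop hangs; axes as the hook stand's.
- rest: Fixed sloped grey rest. Origin: centre of the underside of its 150 x 80 x 8 mm foot. A channel 24 mm wide (18 inside), 120 mm long, rises towards its +x (which faces the robot) at 55 degrees to the table; side walls 11 mm high, upper side open. The wand's tip stands on its lower end at x -40, z 20 mm.
- positioner: Bystander: micropositioner, black and grey block 60 x 50 x 75 mm with brass knobs. Origin under its centre.
- solvent: Bystander: amber bottle 48 mm diameter, 110 mm tall with a red cap. Origin under its centre.
- tip_case: Bystander: flat black case with a clear lid, 70 x 100 x 20 mm. Origin under its centre.
Not all that is in view belongs to the job. What is meant by the driver is not purple, and is the larger of those in its own colour.

How it is judged:
By the outcome, as a careful person would: the job done as asked, in the order asked, and still so for the second after the job is handed in, with the robot touching nothing.
It also fails if it takes over 69 s, if anything falls off the work surface, if the arm or the gripper's body presses on something with over 40 N, if the wrist force passes 120 N, or if a joint passes its speed limit or range.

## Working session

There is one attempt and no reset: what is moved stays moved. The work goes in short steps, Python scripts to look and compute and a shell command to move; the robot and the scene stay as the last step left them, time stands still between calls to the robot, and variables do not carry over. Pictures are saved under pics/ and viewed, about 8 in all and at most 12, crops included, and the job is handed in when it is done.

```bash
mkdir -p pics; ls
python3 - <<'E'
from cell import r, vision
import cv2, numpy as np
for n in ("scene","top"):
    im=vision.read_camera(n); cv2.imwrite(f"pics/{n}0.png",im[:,:,::-1]); 
    p=vision.camera_params(n); R=cv2.Rodrigues(np.array(p["rvec"],float))[0]
    print(n,p,"C",(-R.T@np.array(p["tvec"]).ravel()).round(0))
print(r.observe())
E
```

```text
pics
scene {'fx': 503.6836038614883, 'fy': 503.6836038614883, 'cx': 280.9140328686938, 'cy': 213.44640047639652, 'rvec': array([ 1.17577144,  2.22612595, -1.06389921]), 'tvec': array([ 344.18057271, -165.79021664, 1628.36894958])} C [1329.  486.  891.]
top {'fx': 388.8328236424319, 'fy': 388.8328236424319, 'cx': 281.9441527746345, 'cy': 208.67525406375634, 'rvec': array([ 2.15905359, -2.13342295,  0.16082711]), 'tvec': array([ -30.56983886,  592.58111647, 1035.66264697])} C [ 435.  -22. 1111.]
{'time': 0.1, 'joints': array([ 1.58357921e+00,  3.85486311e-01,  6.77173862e-03, -4.02526141e-04,
       -1.19402454e+00, -2.58606285e-01]), 'joint_vel': array([ 0.00042507, -0.00304292,  0.00341478, -0.00095353,  0.0012075 ,
       -0.0015615 ]), 'effort': array([-9.36837896e-04, -3.93316877e+01,  1.88931173e+01,  4.19808403e+00,
       -2.54487481e-03,  4.10340007e-06]), 'ee_pos': array([152.01906652, 606.04690559, 403.73506846]), 'tool_rot': array([ 1.93123807e+00, -2.47601804e+00,  2.07346131e-03]), 'wrist_force': array([ 0.00590187, -0.86451475, -0.06060772]), 'torque': array([-0.01842409, -0.01306293, -0.01519259]), 'finger_gap': 0.9988430513921346}
```

View pics/scene0.png

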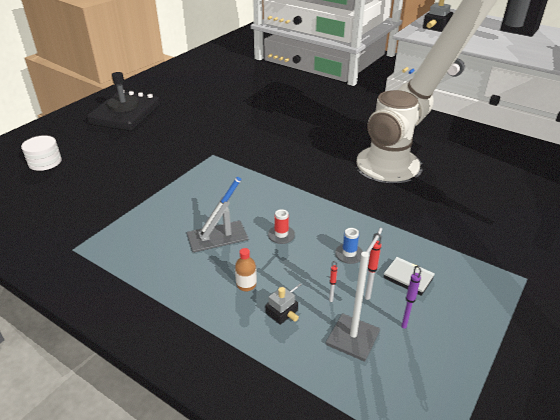

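View pics/top0.png

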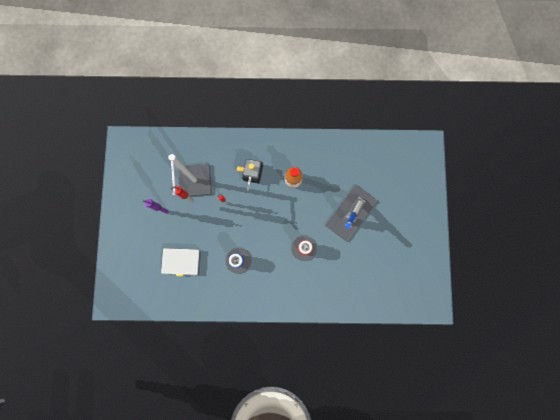

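Scene view: driver hangs at (373,255), hook post at (360,290), the small red decoy at (333,275), purple at (412,285). Red cup is at (281,222), blue cup at (350,242), wand from (203,235) to (239,180). Top view: red cup (305,247), blue cup (236,260), hook tip about (176,190), wand handle (350,222). Next I'll measure these by colour and ray casting.

```bash
cat > h.py <<'E'
from cell import r, vision
import cv2, numpy as np
def cam(n):
    p=vision.camera_params(n); R=cv2.Rodrigues(np.array(p["rvec"],float))[0]; t=np.array(p["tvec"],float).ravel()
    return p,R,t
def ray(n,uv):
    p,R,t=cam(n); d=R.T@np.array([(uv[0]-p["cx"])/p["fx"],(uv[1]-p["cy"])/p["fy"],1]); return -R.T@t,d/np.linalg.norm(d)
def onz(n,uv,z):
    c,d=ray(n,uv); return c+d*(z-c[2])/d[2]
def tri(a,b):
    c1,d1=ray("scene",a); c2,d2=ray("top",b)
    s=np.linalg.lstsq(np.c_[d1,-d2],c2-c1,rcond=None)[0]; p,q=c1+d1*s[0],c2+d2*s[1]
    return (p+q)/2,np.linalg.norm(p-q)
def proj(n,X):
    p,R,t=cam(n); q=R@np.array(X,float)+t; return np.array([p["fx"]*q[0]/q[2]+p["cx"],p["fy"]*q[1]/q[2]+p["cy"]])
def mask(im,c):
    h=cv2.cvtColor(im,cv2.COLOR_RGB2HSV); H,S,V=[h[...,i].astype(int) for i in range(3)]
    if c=="red": return ((H<6)|(H>174))&(S>170)&(V>70)
    if c=="blue": return (H>105)&(H<122)&(S>150)&(V>70)
    if c=="purple": return (H>125)&(H<155)&(S>120)&(V>40)
def blobs(im,c,amin=12):
    n,l,s,ce=cv2.connectedComponentsWithStats(mask(im,c).astype(np.uint8))
    out=[]
    for i in range(1,n):
        if s[i,4]<amin: continue
        ys,xs=np.nonzero(l==i); P=np.c_[xs,ys].astype(float); m=P.mean(0); w,v=np.linalg.eigh(np.cov(P.T)); a=v[:,1]; u=(P-m)@a
        out.append((m,s[i,4],m+a*u.min(),m+a*u.max(),s[i,:4]))
    return out
def crop(im,x,y,w,h,k,f): cv2.imwrite(f,cv2.resize(im[y:y+h,x:x+w,::-1],None,fx=k,fy=k,interpolation=cv2.INTER_CUBIC))
E
python3 - <<'E'
from h import *
ims={n:vision.read_camera(n) for n in("scene","top")}
for n in ims:
    for c in("red","blue","purple"):
        for b in blobs(ims[n],c): print(n,c,b[0].round(1),b[1],"ends",b[2].round(1),b[3].round(1),b[4])
S=cv2.resize(ims["scene"][155:355,180:440,::-1],None,fx=3,fy=3,interpolation=cv2.INTER_CUBIC); cv2.imwrite("pics/s1.png",S)
crop(ims["top"],135,140,250,150,3.2,"pics/t1.png")
E
```

```text
scene red [279.7 224.5] 77 ends [287.5 219.9] [274.6 227.6] [275 218  13  14]
scene red [372.2 259.8] 97 ends [372.4 249. ] [372. 269.] [368 249  10  21]
scene red [241.8 256. ] 14 ends [240.7 252.8] [242.5 258.2] [240 253   4   6]
scene red [332.6 276.3] 37 ends [333.1 271.1] [331.9 282.1] [331 271   5  12]
scene blue [411.2  70.8] 12 ends [413.  69.] [409.5  72.5] [409  69   5   5]
scene blue [229.8 191.2] 109 ends [236.4 181.6] [222.3 202.2] [221 181  18  22]
scene blue [350.  244.3] 173 ends [356.8 246.1] [342.6 242.4] [343 237  15  15]
scene purple [415.  277.2] 47 ends [419.4 278.9] [411.4 275.8] [411 273   9   8]
scene purple [412.2 290.8] 162 ends [414.2 281.7] [410.1 300. ] [407 281  12  20]
scene purple [406.2 314.6] 111 ends [409.3 302.3] [403.2 327. ] [402 302  10  26]
top red [294.1 171.6] 60 ends [296.3 168.2] [291.9 175.3] [290 168   9   9]
top red [181.  192.6] 72 ends [185.8 196.3] [176.1 188.9] [176 187  11  11]
top red [221.3 198.1] 21 ends [223.9 200.2] [218.8 196.2] [219 196   6   5]
top blue [351.7 217.3] 45 ends [354. 213.] [349.4 221.7] [348 213   8  10]
top blue [347.5 225.2] 19 ends [345.9 223. ] [348.9 227.1] [346 223   5   5]
top purple [154.6 205.8] 103 ends [167.1 211.7] [145.3 201.4] [145 199  23  14]
```

View pics/s1.png

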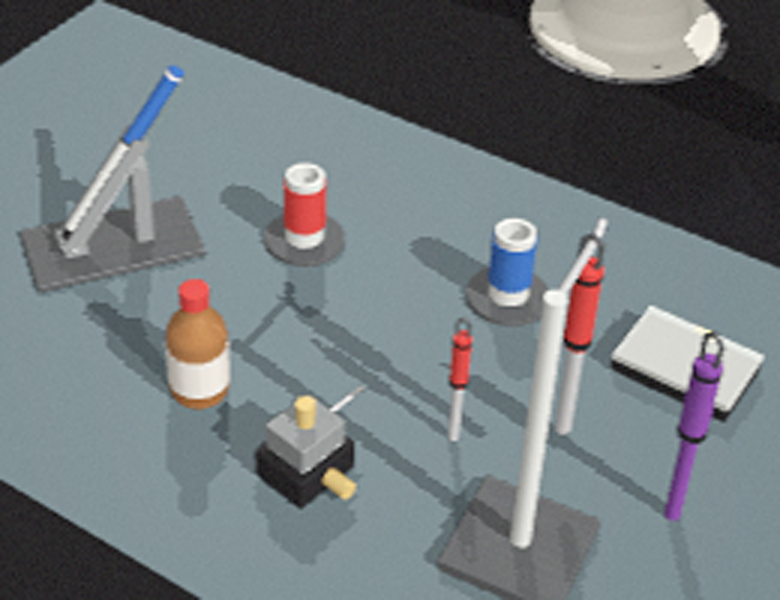

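View pics/t1.png

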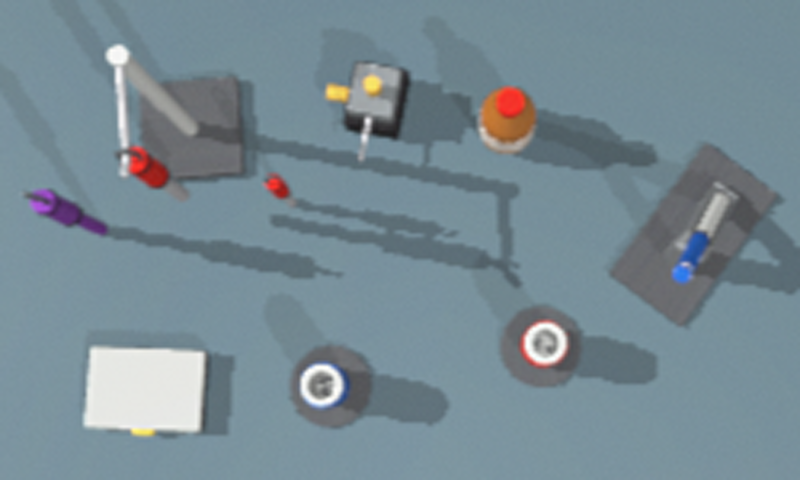

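The crops show the driver handle top at scene (378,242), tip at (369,298), hook tip at scene (380,229) and top (174,194). The small red and purple decoys stand clear of the hook. The wand end is at scene (239,179) and top (348,225).

Run:
```python
from h import *
S=lambda u,v:((u+.5)/3-.5+180,(v+.5)/3-.5+155)
T=lambda u,v:((u+.5)/3.2-.5+135,(v+.5)/3.2-.5+140)
for k,a,b,z in [("redrim",S(305,178),T(545,343),76),("bluerim",S(515.5,233),T(321,385),76),("posttop",S(555,298),T(118,55),246),("hooktip",S(602,223),T(124,173),246),("handletop",S(594,264),T(139,156),221),("driver tip",S(566,432),T(184,196),61),
 ("wandend",S(175,74),T(682,273),0),("wandtip",S(65,236),T(722,192),25),("wand110",S(132,141),T(703,237),0),("decoytip",S(455,440),T(291,203),0),("decoytop",S(462,322),T(275,182),0),("purptip",S(674,520),T(104,232),0),("purptop",S(711,338),T(32,196),0),("solvtop",S(195,290),T(511,101),110),("knob",S(306,403),T(373,85),80)]:
    X,e=tri(a,b); print(k,X.round(1),e.round(1), "S@z",onz("scene",a,z).round(1)[:2],"T@z",onz("top",b,z).round(1)[:2])
for p in ((230,90),(143,140),(238,176),(145,82)): print("foot corner T",onz("top",T(*p),8).round(0))
for p in ((709,143),(780,198),(683,325),(611,273)): print("rest corner T",onz("top",T(*p),8).round(0))
```

```text
redrim [486.3 -85.3  69.6] 1.9 S@z [492.5 -80. ] T@z [486.5 -85.7]
bluerim [449.4 100.3  71.1] 1.8 S@z [454.2 103.3] T@z [449.8  98.9]
posttop [679.2 232.  247.3] 2.1 S@z [677.3 232.3] T@z [680.  231.4]
hooktip [594.1 223.9 244.2] 1.7 S@z [595.7 225.3] T@z [594.1 222.6]
handletop [609.7 224.3 219.6] 9.9 S@z [608.2 228.9] T@z [611.4 219.4]
driver tip [608.7 226.3  54.9] 5.2 S@z [612.5 230.3] T@z [608.8 222.5]
wandend [ 535.6 -183.1  169.1] 2.3 S@z [ 349.3 -338.4] T@z [ 554.4 -213.3]
wandtip [ 623.9 -244.8   23.6] 2.0 S@z [ 624.8 -242.6] T@z [ 624.2 -245.4]
wand110 [ 570.3 -208.8  110.3] 6.7 S@z [ 462. -303.] T@z [ 587.2 -232.7]
decoytip [613.6 141.6  -3.6] 3.1 S@z [615.7 144.3] T@z [613.7 139.7]
decoytop [611.  137.  119.3] 2.6 S@z [499.2  84.4] T@z [632.8 154.8]
purptip [585.6 311.8  -9.2] 4.2 S@z [591.9 315.4] T@z [585.2 307.2]
purptop [587.6 309.6 180.9] 0.1 S@z [398.8 264.6] T@z [617.3 374. ]
solvtop [683.3 -53.4 106.5] 3.9 S@z [685.4 -49.2] T@z [683.5 -55. ]
knob [704.7  63.5  72.3] 2.9 S@z [710.   68.8] T@z [703.4  61.7]
foot corner T [716. 197.   8.]
foot corner T [668. 274.   8.]
foot corner T [636. 187.   8.]
foot corner T [722. 275.   8.]
rest corner T [ 672. -238.    8.]
rest corner T [ 622. -301.    8.]
rest corner T [ 507. -212.    8.]
rest corner T [ 553. -149.    8.]
```

```bash
python3 -m jog '[[8.5,0,0,5,0],[8.5,4.5,-3.8,0.2,2],[8.5,4.6,-3.8,0.2,2],[8.5,4.6,-3.8,0,2],[8.5,4.6,-3.8,0,2],[8.5,4.6,-3.8,0,2],[8.5,4.6,-3.8,0,2],[8.5,4.6,-3.8,0,2],[8.5,4.6,-3.8,0,2],[8.5,4.6,-3.8,0,2],[8.5,4.6,-3.8,0,2],[8.5,0,0,0,0]]'; python3 -m jog '[[8.5,0,0,0,0]]' 60
```

```text
time: 1.7
ee_pos: [622.1, 212.3, 455.2]
tool_rot: [2.347, -2.083, 0.005]
wrist_force: [-0.7, 0.4, -0.5]
finger_gap: 0.998
time: 1.82
ee_pos: [622.2, 212.0, 454.7]
tool_rot: [2.345, -2.084, 0.004]
wrist_force: [-0.2, 0.3, 0.8]
finger_gap: 0.994
```

```bash
python3 -m jog '[[8.5,-1.2,1.2,0,-1],[8.5,0,0,0,0]]'; python3 -m jog '[[8.5,0,0,-3,0],[8.5,0,0,-3,0],[8.5,0,0,-2,0],[8.5,0,0,0,0]]'
python3 - <<'E'
from h import *
o=r.observe();print(o["ee_pos"],o["wrist_force"])
im=vision.read_camera("scene"); crop(im,310,150,150,160,3.7,"pics/s2.png")
for z in (145,200,207): print(proj("scene",(610,224,z)))
E
```

```text
time: 2.08
ee_pos: [608.7, 225.6, 454.6]
tool_rot: [2.329, -2.102, 0.004]
wrist_force: [-0.2, -0.3, 0.2]
finger_gap: 0.997
time: 2.58
ee_pos: [606.6, 228.1, 374.9]
tool_rot: [2.339, -2.096, 0.006]
wrist_force: [0.3, 0.2, 0.6]
finger_gap: 0.997
[606.60350566 228.09549612 374.85065025] [0.26326912 0.22416406 0.57741955]
[370.62850317 269.41392145]
[373.75232917 249.99556258]
[374.16525275 247.42874281]
```

View pics/s2.png

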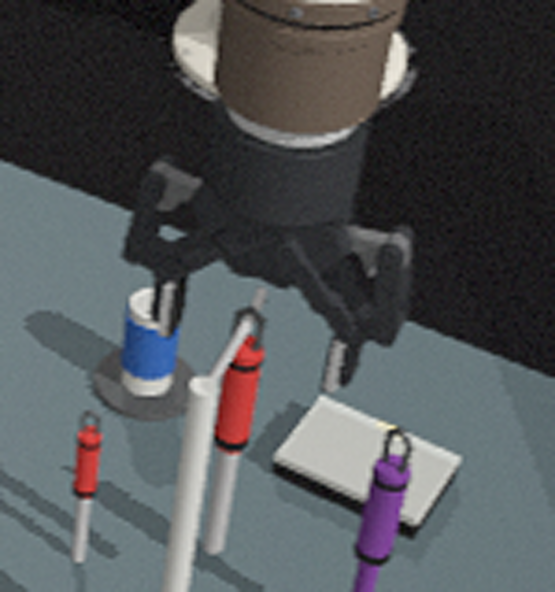

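The fingers (crop (170,330) and (342,385)) stand either side of the hook and the red handle (245,360), roughly centred. Now a small correction, down, and close.

```bash
python3 -m jog '[[8.5,0.3,-0.3,-1.2,0],[8.5,0,0,0,0]]'; python3 -m jog '[[4,0,0,0,0],[1.5,0,0,0,0],[1.5,0,0,0,0],[1.5,0,0,0,0],[1.5,0,0,0,0],[1.5,0,0,0,0]]' 60
```

```text
time: 2.88
ee_pos: [610.3, 225.5, 365.6]
tool_rot: [-2.338, 2.092, -0.01]
wrist_force: [0.6, 0.5, 0.2]
finger_gap: 0.999
time: 3.62
ee_pos: [610.7, 225.2, 367.6]
tool_rot: [-2.336, 2.09, -0.012]
wrist_force: [0.3, -0.8, -0.1]
finger_gap: 0.21
```

```bash
python3 -m jog '[[5,0,0,0,0],[5,0,0,0,0],[5,0,0,-0.8,0],[5,0,0,0,0]]'; python3 -m jog '[[1.5,0,0,0,0],[1.5,0,0,0,0],[1.5,0,0,0,0],[1.5,0,0,0,0],[1.5,0,0,0,0]]' 60;  python3 -m jog '[[1.5,0,0,0,0]]'
```

```text
time: 4.12
ee_pos: [610.5, 225.4, 358.5]
tool_rot: [-2.336, 2.09, -0.011]
wrist_force: [-0.4, 0.3, -0.1]
finger_gap: 0.585
time: 4.75
ee_pos: [610.6, 225.2, 358.7]
tool_rot: [-2.336, 2.09, -0.012]
wrist_force: [0.9, -0.4, 0.7]
finger_gap: 0.222
time: 4.88
ee_pos: [610.6, 225.2, 358.7]
tool_rot: [-2.336, 2.09, -0.012]
wrist_force: [-0.7, 0.3, 0.2]
finger_gap: 0.216
```

```bash
python3 -m jog '[[1.5,0,0,0.55,0],[1.5,0,0,0.55,0],[1.5,0,0,0,0]]'
python3 - <<'E'
from h import *
o=r.observe();print(o["ee_pos"],o["wrist_force"])
im=vision.read_camera("scene"); crop(im,340,200,70,110,5.4,"pics/s3.png")
for b in blobs(im,"red"): print(b[0].round(1),b[1],b[4])
E
```

```text
time: 5.25
ee_pos: [610.6, 225.4, 370.4]
tool_rot: [-2.336, 2.09, -0.011]
wrist_force: [0.5, 0.5, -1.1]
finger_gap: 0.219
[610.58169513 225.36815982 370.37121695] [ 0.46367628  0.47129674 -1.06263374]
[430.2  75.8] 12 [428  74   5   5]
[281.  225.3] 156 [275 218  13  15]
[377.8 241.9] 19 [376 239   5   6]
[373.8 256. ] 142 [369 246  10  20]
[244.2 254.2] 59 [240 249   9  10]
[333.  274.9] 70 [330 266   7  17]
```

View pics/s3.png

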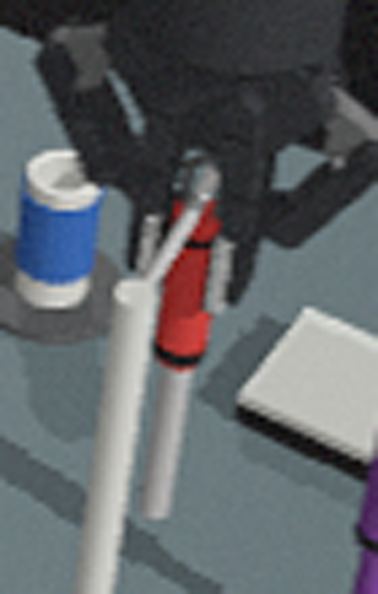

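The driver is held, its tip about 3–4 px (around 11 mm) higher. It now comes off along the hook's −x.

```bash
python3 -m jog '[[1.5,-1,-0.1,0,0],[1.5,-1,-0.1,0,0],[1.5,-1.5,-0.15,0,0],[1.5,-1.5,-0.15,0,0],[1.5,-2,-0.2,0,0],[1.5,-2,-0.2,0,0],[1.5,0,0,0,0]]'
python3 - <<'E'
from h import *
im=vision.read_camera("scene")
for b in blobs(im,"red"): print(b[0].round(1),b[1],b[4])
E
python3 -m jog '[[1.5,0,0,3,0],[1.5,0,0,3,0],[1.5,0,0,0,0]]'
```

```text
time: 6.18
ee_pos: [513.4, 214.9, 369.4]
tool_rot: [-2.339, 2.091, -0.009]
wrist_force: [0.7, -0.4, -0.6]
finger_gap: 0.216
[391.6 213.2] 41 [388 209   8   8]
[389.2 227.5] 143 [385 217  10  21]
[281.  225.2] 156 [275 218  13  15]
[244.2 254.6] 49 [240 249   9  10]
[333.1 274.7] 69 [330 266   7  17]
time: 6.6
ee_pos: [515.1, 215.3, 430.7]
tool_rot: [-2.338, 2.091, -0.01]
wrist_force: [-0.9, -0.3, -0.9]
finger_gap: 0.219
```

```bash
python3 -m jog '[[1.5,-0.4,-3,0,0],[1.5,-0.4,-4,0,0],[1.5,-0.4,-4,0,0],[1.5,-0.4,-4,0,0],[1.5,-0.4,-4,0,0],[1.5,-0.4,-4,0,0],[1.5,-0.3,-3,0,0],[1.5,-0.3,-2,0,0],[1.5,0,0,0,0],[1.5,0,0,0,0]]'
python3 - <<'E'
from h import *
o=r.observe(); g=o["ee_pos"]; print(g, proj("top",(g[0],g[1],120)),proj("scene",(g[0],g[1],120)))
S=vision.read_camera("scene");T=vision.read_camera("top")
a=cv2.resize(S[170:260,240:330,::-1],(540,540),interpolation=cv2.INTER_CUBIC)
cv2.imwrite("pics/s4.png",a); 
for b in blobs(S,"red"): print(b[0].round(1),b[1],b[4])
E
```

```text
time: 7.85
ee_pos: [484.2, -72.9, 418.3]
tool_rot: [2.333, -2.093, -0.006]
wrist_force: [-0.1, -0.6, -1.3]
finger_gap: 0.219
[484.19980921 -72.89602866 418.28044294] [300.99061913 246.82790242] [285.54176313 199.75291477]
[285.6 146.5] 21 [283 143   6   7]
[286.  160.9] 112 [283 150   9  20]
[280.9 225.3] 133 [275 218  13  15]
[244.2 255.7] 35 [240 252   9   7]
[332.8 276.6] 48 [331 271   5  12]
```

View pics/s4.png

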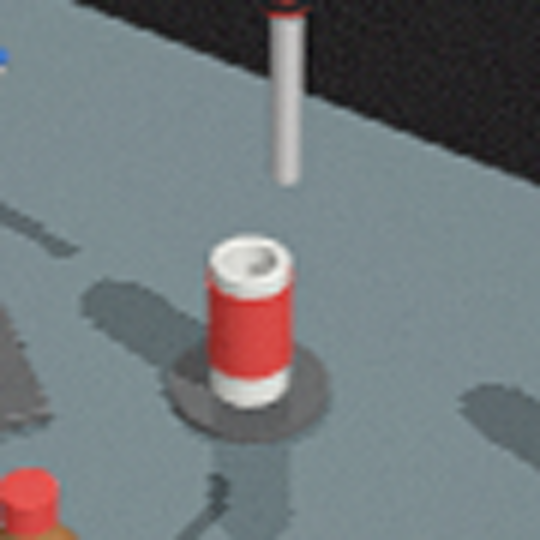

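The driver tip is at scene (287.4,200.1) and the rim centre at (281.4,213.2).

Run:
```python
from h import *
a=onz("scene",(287.4,199.6),120.6); b=onz("scene",(281.4,213.2),76); print(a,b,b-a)
# sleeve/cup symmetric axis check & top view
T=vision.read_camera("top")
crop(T,270,215,70,60,8,"pics/t4.png")
g=r.observe()["ee_pos"]; print(g,onz("top",(305.1,247),76))
print(proj("top",(g[0],g[1],120)))
```

```text
[481.67349713 -68.9442533  120.6       ] [489.64130478 -81.69369569  76.        ] [  7.96780765 -12.74944239 -44.6       ]
[484.26692058 -72.46699159 418.74022584] [486.06599539 -86.07949515  76.        ]
[300.82191739 246.79938861]
```

```bash
python3 -m jog '[[1.5,0.4,-1.2,0,0],[1.5,0,0,-1.6,0],[1.5,0,0,-1.6,0],[1.5,0,0,0,0],[1.5,0,0,0,0]]'
python3 - <<'E'
from h import *
S=vision.read_camera("scene")
crop(S,262,185,40,50,12,"pics/s5.png"); print(r.observe()["ee_pos"])
E
```

```text
time: 8.62
ee_pos: [490.2, -85.0, 387.2]
tool_rot: [2.34, -2.089, -0.001]
wrist_force: [0.1, -0.3, 0.0]
finger_gap: 0.216
[490.10083553 -84.96239336 387.14151771]
```

View pics/s5.png

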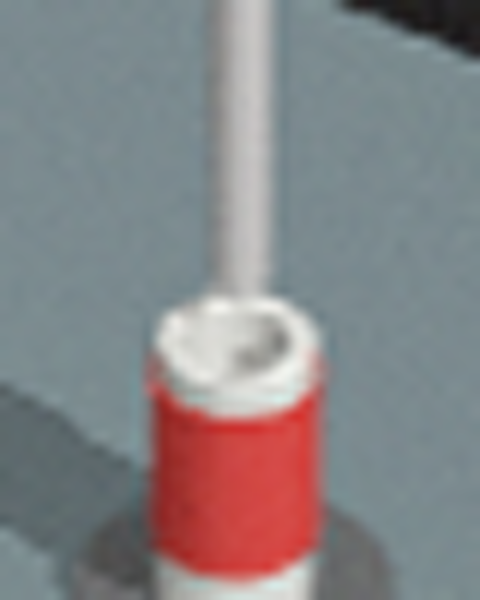

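The tip at crop (243,298) sits over the rim centre (239,343), 13 mm up, so the offset is within about 1 mm. Lowering now.

```bash
python3 -m jog '[[1.5,0,0,-1,0],[1.5,0,0,-1,0],[1.5,0,0,-1,0],[1.5,0,0,0,0]]'; python3 -m jog '[[1.5,0,0,-1.5,0],[1.5,0,0,-1.5,0],[1.5,0,0,-1,0],[1.5,0,0,0,0]]'
```

```text
time: 9.18
ee_pos: [490.0, -84.9, 355.6]
tool_rot: [2.34, -2.089, -0.0]
wrist_force: [0.2, -0.0, 0.0]
finger_gap: 0.214
time: 9.68
ee_pos: [490.7, -84.9, 315.2]
tool_rot: [2.342, -2.089, 0.003]
wrist_force: [0.2, 0.3, -0.4]
finger_gap: 0.213
```

```bash
python3 -m jog '[[1.5,0,0,-0.5,0],[1.5,0,0,-0.3,0],[1.5,0,0,0,0]]'; python3 -m jog '[[1.5,0,0,-0.15,0],[1.5,0,0,0,0]]';python3 -m jog '[[1.5,0,0,-0.15,0],[1.5,0,0,0,0]]'
```

```text
time: 10.05
ee_pos: [491.2, -84.8, 307.8]
tool_rot: [2.343, -2.09, 0.006]
wrist_force: [0.2, 0.1, -0.2]
finger_gap: 0.217
time: 10.3
ee_pos: [491.2, -84.9, 306.5]
tool_rot: [2.344, -2.09, 0.006]
wrist_force: [0.3, -0.2, -0.4]
finger_gap: 0.221
time: 10.55
ee_pos: [491.3, -84.8, 305.1]
tool_rot: [2.344, -2.09, 0.007]
wrist_force: [0.8, 0.9, -1.6]
finger_gap: 0.219
```

```bash
python3 -m jog '[[1.5,0,0,-0.15,0],[1.5,0,0,0,0]]';python3 -m jog '[[1.5,0,0,-0.15,0],[1.5,0,0,0,0]]';python3 -m jog '[[1.5,0,0,-0.15,0],[1.5,0,0,0,0]]'
```

```text
time: 10.8
ee_pos: [491.5, -84.8, 304.0]
tool_rot: [2.345, -2.09, 0.008]
wrist_force: [-0.0, -0.0, -1.0]
finger_gap: 0.215
time: 11.05
ee_pos: [492.1, -84.8, 304.1]
tool_rot: [-2.345, 2.089, -0.011]
wrist_force: [1.5, -0.6, -2.0]
finger_gap: 0.22
time: 11.3
ee_pos: [492.5, -84.7, 304.0]
tool_rot: [-2.345, 2.088, -0.014]
wrist_force: [0.7, 0.9, -1.1]
finger_gap: 0.217
```

The TCP stalls at 304.0 mm, and the floor was predicted at 303.7, so the tip is at the bottom. Releasing and rising.

```bash
python3 -m jog '[[2.5,0,0,0,0],[4,0,0,0,0],[6,0,0,0,0],[6,0,0,0,0],[6,0,0,4,0],[7,0,0,5,0],[8.5,0,0,4,0],[8.5,0,0,0,0]]'
python3 - <<'E'
from h import *
S=vision.read_camera("scene")
for b in blobs(S,"red")+blobs(S,"blue"): print(b[0].round(1),b[1],b[2].round(1),b[3].round(1),b[4])
p=proj("scene",(487,-85,166)),proj("scene",(487,-85,93)); print(p)
E
```

```text
time: 12.3
ee_pos: [491.8, -84.9, 436.0]
tool_rot: [2.346, -2.089, 0.011]
wrist_force: [-0.5, 0.1, -1.5]
finger_gap: 0.994
[280.3 187.1] 18 [278.9 184.6] [281.4 189.3] [278 184   6   6]
[280.4 198.9] 90 [280.5 191. ] [280.3 207. ] [277 191   7  17]
[280.8 225.1] 128 [287.9 220.3] [275.2 228.9] [275 218  13  15]
[244.2 255.7] 36 [248.4 255.1] [240.5 256.2] [240 252   9   7]
[332.8 276. ] 53 [333. 268.] [332.7 282. ] [331 268   5  15]
[411.2  70.8] 12 [413.  69.] [409.5  72.5] [409  69   5   5]
[229.8 191.2] 110 [236.4 181.6] [222.2 202.2] [221 181  18  22]
[350.  244.3] 173 [356.2 248.8] [342.1 238.5] [343 236  15  16]
(array([281.00422327, 183.86028901]), array([280.93321056, 207.05278352]))
```

Driver verified upright in the red cup: handle spans rows 184–208, against 183.9–207.1 predicted. Now to the wand.

```bash
python3 -m jog '[[8.5,1.3,-2.5,0,-10],[8.5,1.3,-2.5,0,-10],[8.5,1.3,-2.5,0,-10],[8.5,0.8,-1.5,0,-9],[8.5,0,0,0,0],[8.5,0,0,0,0]]'
python3 - <<'E'
from h import *
o=r.observe();v=o["tool_rot"];g=o["ee_pos"];print(g,np.degrees(2*np.arctan2(v[1],v[0])),o["joints"].round(2), 546.6-g[0],-190.3-g[1])
E
```

```text
time: 13.1
ee_pos: [537.9, -176.8, 424.1]
tool_rot: [1.479, -2.753, -0.016]
wrist_force: [0.4, -0.1, 0.9]
finger_gap: 0.996
[ 537.88429537 -176.75467926  424.06570416] -123.49946872141258 [-0.03  0.28 -0.1  -0.   -1.21  1.02] 8.715704627391801 -13.545320739409874
```

```bash
python3 -m jog '[[8.5,0.8,-1.25,0,-2],[8.5,0,0,0,0]]'; python3 -m jog '[[8.5,0,0,-3,0],[8.5,0,0,-3,0],[8.5,0,0,-2.5,0],[8.5,0,0,0,0],[8.5,0,0,0,0]]'
python3 - <<'E'
from h import *
o=r.observe();v=o["tool_rot"];g=o["ee_pos"];print(g,np.degrees(2*np.arctan2(v[1],v[0])), 546.6-g[0],-190.3-g[1],g[2]-310)
S=vision.read_camera("scene"); crop(S,180,120,110,120,5,"pics/s6.png")
E
```

```text
time: 13.35
ee_pos: [546.1, -189.1, 423.6]
tool_rot: [1.432, -2.778, -0.018]
wrist_force: [-0.5, 0.2, -0.2]
finger_gap: 0.994
time: 13.98
ee_pos: [546.5, -188.6, 339.3]
tool_rot: [1.438, -2.78, -0.013]
wrist_force: [-0.3, -1.0, 0.7]
finger_gap: 0.994
[ 546.47105383 -188.63912796  339.2723955 ] -125.30934087115398 0.12894616788616986 -1.660872035041308 29.27239550439458
```

View pics/s6.png

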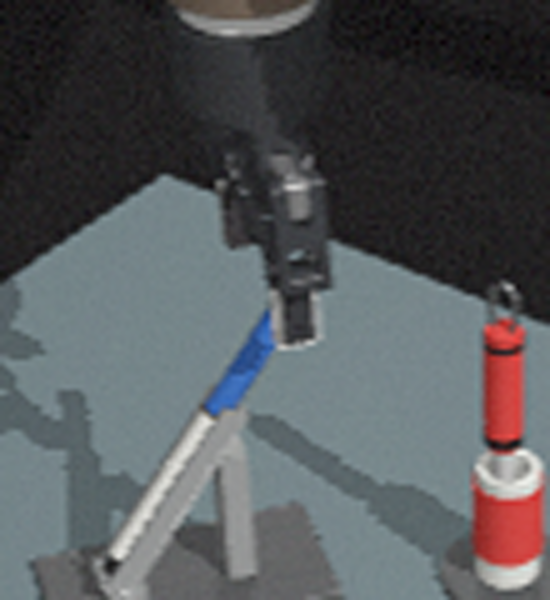

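The driver stands upright in the red cup. The gripper's nearer finger (295,315) lines up with the wand's upper end (275,320). Lowering and gripping.

```bash
python3 -m jog '[[8.5,0,-0.1,-2,0],[8.5,0,0,-0.8,0],[8.5,0,0,0,0]]'; python3 -m jog '[[4,0,0,0,0],[1,0,0,0,0],[1,0,0,0,0],[1,0,0,0,0],[1,0,0,0,0],[1,0,0,0,0],[1,0,0,0,0]]' 50
```

```text
time: 14.4
ee_pos: [547.4, -189.7, 314.6]
tool_rot: [1.441, -2.785, -0.006]
wrist_force: [-0.2, 0.7, 0.2]
finger_gap: 0.994
time: 15.28
ee_pos: [547.8, -190.1, 317.1]
tool_rot: [1.442, -2.787, -0.002]
wrist_force: [0.2, 0.2, 0.4]
finger_gap: 0.14
```

```bash
python3 -m jog '[[1,0,0,0.5,0],[1,0,0,1,0],[1,0,0,2,0],[1,0,0,3,0],[1,0,0,4,0],[1,0,0,4,0],[1,0,0,0,0],[1,0,0,0,0]]'
python3 - <<'E'
from h import *
o=r.observe();print(o["ee_pos"])
S=vision.read_camera("scene"); T=vision.read_camera("top")
for im in(S,T):
  for b in blobs(im,"blue"): print(b[0].round(1),b[1],b[2].round(1),b[3].round(1))
E
```

```text
time: 16.27
ee_pos: [546.5, -189.0, 469.3]
tool_rot: [1.445, -2.788, -0.003]
wrist_force: [-0.5, 0.4, -1.9]
finger_gap: 0.143
[ 546.50994996 -189.03448999  469.2710328 ]
[411.2  70.8] 12 [413.  69.] [409.5  72.5]
[222.9 145.1] 93 [227.3 137.3] [219.3 151.6]
[349.9 244.3] 174 [356.6 247.9] [341.9 239.8]
[358.8 217.6] 27 [361.  219.3] [356.2 215.7]
```

```bash
python3 -m jog '[[1,-1,3,0,-3],[1,-1.8,5,0,-4],[1,-1.8,5,0,-4],[1,-1.8,5,0,-4],[1,-1.8,5,0,-4],[1,-1.8,5,0,-4],[1,-1.8,5,0,-4],[1,-1,3,0,-3],[1,0,0,0,0],[1,0,0,0,0]]'
python3 - <<'E'
from h import *
o=r.observe();v=o["tool_rot"];print(o["ee_pos"],np.degrees(2*np.arctan2(v[1],v[0])),o["joints"].round(2))
S=vision.read_camera("scene"); crop(S,320,110,120,170,3.5,"pics/s7.png")
for b in blobs(S,"blue"): print(b[0].round(1),b[1],b[2].round(1),b[3].round(1),b[4])
E
```

```text
time: 17.62
ee_pos: [412.9, 180.3, 457.7]
tool_rot: [0.641, -3.054, -0.007]
wrist_force: [-0.2, -0.5, -0.5]
finger_gap: 0.139
[412.88007254 180.29421868 457.74480135] -156.3004665083701 [ 0.77  0.05 -0.29 -0.02 -1.25 -0.35]
[390.5 170.4] 72 [396.1 165.2] [385.3 175.3] [384 164  14  13]
[349.9 244.2] 176 [356.6 247.9] [341.9 239.9] [343 236  15  16]
```

View pics/s7.png

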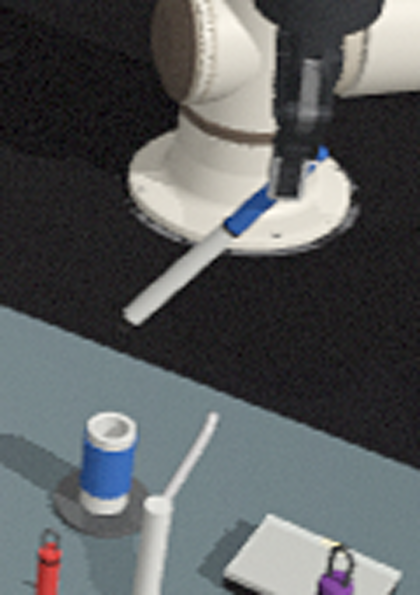

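The wand is held with its tip at crop (133,320), leaning more than 35°, while the cup rim centre is at crop (111,428). I'll find the tip by intersecting its ray with the wand's plane.

```bash
cat >> h.py <<'E'
def wand(uvs):
    o=r.observe();v=o["tool_rot"];g=o["ee_pos"]-[0,0,155]; j=2*np.arctan2(v[1],v[0]); n=np.array([np.cos(j),np.sin(j),0]); d=np.array([-n[1],n[0],0])
    for uv in uvs:
        c,q=ray("scene",uv); X=c+q*(n@(g-c))/(n@q); w=X-g; print("pt",X.round(1),"along",round(float(d@w),1),"up",w[2].round(1),"L",np.linalg.norm(w).round(1),"tilt",np.degrees(np.arctan2(d@w,-w[2])).round(1))
    print("g",g.round(1),"d",d.round(3))
E
python3 - <<'E'
from h import *
C=lambda u,v:((u+.5)/3.5-.5+320,(v+.5)/3.5-.5+110)
wand([C(133,318),C(233,232),C(323,155)])
print(onz("scene",C(111,428),76))
E
```

```text
pt [445.7 105.5 170.4] along 81.4 up -132.3 L 155.4 tilt 31.6
pt [423.1 157.1 247.9] along 25.1 up -54.9 L 60.3 tilt 24.5
pt [404.5 199.6 311.3] along -21.3 up 8.5 L 22.9 tilt -111.8
g [413.  180.1 302.7] d [ 0.401 -0.916  0.   ]
[453.00733147 102.3175636   76.        ]
```

Run:
```python
from h import *
C=lambda u,v:((u+.5)/3.5-.5+320,(v+.5)/3.5-.5+110)
wand([C(133,319),C(111,428)])
T=vision.read_camera("top")
h=cv2.cvtColor(T,cv2.COLOR_RGB2HSV)
g=r.observe()["ee_pos"]; print(proj("top",(449.8,98.9,76)),proj("top",(450,94,160)))
crop(T,190,225,90,75,8,"pics/t8.png")
```

```text
pt [445.6 105.6 169.6] along 81.3 up -133.2 L 156.0 tilt 31.4
pt [448.  100.1  71.4] along 87.3 up -231.4 L 247.3 tilt 20.7
g [413.  180.1 302.7] d [ 0.401 -0.916  0.   ]
[234.98153252 259.95672097] [232.98714595 259.34422391]
```

View pics/t8.png

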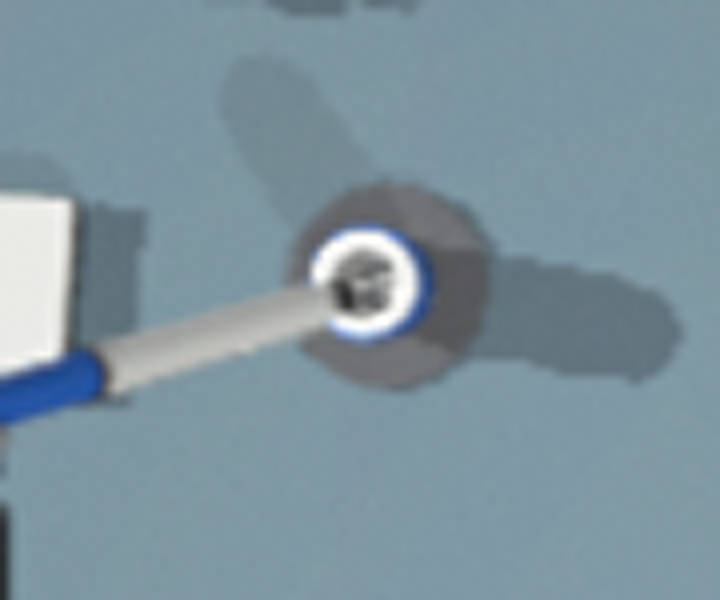

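Top crop: the wand's grey part ends at (338,297), and its black nose reaches about (357,290). The rim centre is at (366,284), so the tip is off by some 5 mm across the wand's plane. I'll correct that, then come down until the tip is just inside the bore.

```bash
python3 -m jog '[[1,0.5,0.2,0,0],[1,0,0,0,0],[1,0,0,0,0]]'; python3 -m jog '[[1,0,0,-2.5,0],[1,0,0,-2.5,0],[1,0,0,-1.5,0],[1,0,0,0,0],[1,0,0,0,0]]' 40
python3 - <<'E'
from h import *
o=r.observe();v=o["tool_rot"];print(o["ee_pos"],np.degrees(2*np.arctan2(v[1],v[0])))
E
```

```text
time: 18.1
ee_pos: [419.3, 180.3, 457.8]
tool_rot: [0.634, -3.056, -0.007]
wrist_force: [0.7, -0.2, -0.3]
finger_gap: 0.14
time: 18.73
ee_pos: [419.8, 179.6, 392.5]
tool_rot: [0.632, -3.059, -0.008]
wrist_force: [-0.4, 0.3, -1.2]
finger_gap: 0.142
[419.82140514 179.60139521 392.47673829] -156.6502333470694
```

```bash
python3 -m jog '[[1,-0.1,0.25,0,0],[1,0,0,0,0]]'; python3 -m jog '[[1,0,0,-1,0],[1,0,0,0,0]]';python3 -m jog '[[1,0,0,-0.7,0],[1,0,0,0,0]]'; python3 -m jog '[[1,0,0,-0.5,0],[1,0,0,0,0]]'; python3 -m jog '[[1,0,0,-0.3,0],[1,0,0,0,0]]'
python3 - <<'E'
from h import *
T=vision.read_camera("top"); S=vision.read_camera("scene")
a=cv2.resize(T[235:280,200:260,::-1],(400,300),interpolation=cv2.INTER_CUBIC); b=cv2.resize(S[190:265,320:420,::-1],(400,300),interpolation=cv2.INTER_CUBIC)
cv2.imwrite("pics/c9.png",np.vstack([a,b]))
E
```

```text
time: 18.98
ee_pos: [419.0, 182.4, 393.9]
tool_rot: [0.633, -3.062, -0.01]
wrist_force: [-0.3, 0.3, -1.3]
finger_gap: 0.141
time: 19.23
ee_pos: [418.9, 182.5, 383.5]
tool_rot: [0.633, -3.062, -0.011]
wrist_force: [0.2, -0.5, -1.0]
finger_gap: 0.144
time: 19.48
ee_pos: [418.9, 182.4, 375.8]
tool_rot: [0.633, -3.062, -0.011]
wrist_force: [-0.1, -0.5, -0.2]
finger_gap: 0.144
time: 19.73
ee_pos: [418.9, 182.4, 370.4]
tool_rot: [0.633, -3.062, -0.01]
wrist_force: [-0.4, 0.7, -1.4]
finger_gap: 0.143
time: 19.98
ee_pos: [419.0, 182.4, 367.3]
tool_rot: [0.633, -3.062, -0.01]
wrist_force: [0.4, -0.0, -0.9]
finger_gap: 0.141
```

View pics/c9.png

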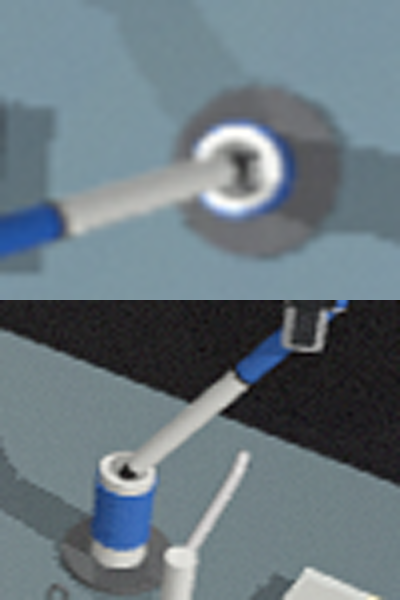

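The black nose is just inside the bore (scene half (125,472), top half (240,168)). Now I'll sweep the gripper toward the cup axis so that the bore wall turns the wand upright.

```bash
python3 -m jog '[[1,0,0,-0.3,0],[1,0.2,-0.5,0,0],[1,0.4,-0.9,0,0],[1,0,0,0,0]]' 35; python3 -m jog '[[1,0.4,-0.9,0,0],[1,0.4,-0.9,0,0],[1,0,0,0,0]]'
python3 - <<'E'
from h import *
o=r.observe();print(o["ee_pos"],o["wrist_force"])
S=vision.read_camera("scene")
for b in blobs(S,"blue"): print(b[0].round(1),b[1],b[2].round(1),b[3].round(1))
E
```

```text
time: 20.58
ee_pos: [425.1, 167.8, 364.3]
tool_rot: [0.631, -3.062, -0.014]
wrist_force: [-0.4, 1.9, -1.8]
finger_gap: 0.146
time: 20.95
ee_pos: [433.5, 148.5, 364.4]
tool_rot: [0.63, -3.062, -0.015]
wrist_force: [-0.3, 0.8, -1.5]
finger_gap: 0.146
[433.45885711 148.52596308 364.38549943] [-0.33814655  0.82702516 -1.5155888 ]
[388.3 186.9] 15 [387.1 184.9] [389.3 188.4]
[373.1 205.6] 71 [377.9 200.8] [368.8 209.8]
[349.9 244.2] 176 [356.6 247.9] [341.9 239.9]
```

```bash
python3 -m jog '[[1,0.4,-0.9,0,0],[1,0.4,-0.9,0,0],[1,0,0,0,0]]'; python3 -m jog '[[1,0.3,-0.9,0,0],[1,0.2,-0.6,0,0],[1,0,0,0,0]]'
python3 - <<'E'
from h import *
o=r.observe();print(o["ee_pos"],o["wrist_force"])
S=vision.read_camera("scene")
for b in blobs(S,"blue",6): print(b[0].round(1),b[1],b[2].round(1),b[3].round(1))
for z in (60,100,140,180,220): print(z,proj("scene",(450,99,z)).round(1))
E
```

```text
time: 21.38
ee_pos: [441.9, 129.5, 364.3]
tool_rot: [0.631, -3.061, -0.014]
wrist_force: [-1.2, 1.0, -1.5]
finger_gap: 0.14
time: 21.75
ee_pos: [447.3, 113.4, 364.4]
tool_rot: [0.631, -3.062, -0.014]
wrist_force: [-2.2, 1.3, 0.2]
finger_gap: 0.147
[447.32662732 113.392131   364.4467038 ] [-2.2421365   1.33202944  0.21486695]
[371.4 183.3] 14 [373.1 182.1] [369.6 184.5]
[369.7 190.8] 19 [370.6 187.6] [368.5 195.1]
[362.2 204.3] 66 [365.3 199. ] [359.3 209.2]
[349.9 244.2] 175 [356.2 248.7] [342.1 238.7]
60 [350.2 235.6]
100 [351.6 223.3]
140 [353.1 210.6]
180 [354.7 197.2]
220 [356.3 183.3]
```

Run:
```python
from h import *
S=vision.read_camera("scene")
wand([(372.5,182),(370,189),(362.2,204.3),(359.3,209.5)])
h=cv2.cvtColor(S,cv2.COLOR_RGB2HSV)
# grey shaft centre per row: bright pixels between blue and rim
for y in range(208,236,3):
    row=S[y,330:385].astype(int).sum(1); x=np.nonzero(row>480)[0]+330; print(y,x.min() if len(x) else None,x.max() if len(x) else None,len(x))
```

```text
pt [438.9 133.1 230.8] along -21.1 up 21.4 L 30.1 tilt -135.3
pt [440.2 130.  210.7] along -17.8 up 1.3 L 17.8 tilt -94.1
pt [445.3 118.  164.3] along -4.7 up -45.1 L 45.3 tilt -6.0
pt [447.4 113.3 147.9] along 0.4 up -61.5 L 61.5 tilt 0.4
g [447.2 113.7 209.4] d [ 0.396 -0.918  0.   ]
208 None None 0
211 358 360 3
214 357 361 5
217 356 360 5
220 355 358 4
223 354 357 4
226 353 356 4
229 346 381 11
232 345 380 13
235 348 379 14
```

```bash
python3 -m jog '[[1,0.25,-0.6,0,0],[1,0.25,-0.6,0,0],[1,0,0,0,0]]';python3 -m jog '[[1,0.2,-0.4,-0.5,0],[1,0,0,-0.5,0],[1,0,0,0,0]]'
python3 - <<'E'
from h import *
S=vision.read_camera("scene")
for b in blobs(S,"blue",6): print(b[0].round(1),b[1],b[2].round(1),b[3].round(1))
bs=[b for b in blobs(S,"blue",6) if 340<b[0][0]<400 and b[0][1]<220]
wand([b[2] for b in bs]+[b[3] for b in bs])
for y in range(208,230,3):
    row=S[y,330:375].astype(int).sum(1); x=np.nonzero(row>480)[0]+330; print(y,x.min() if len(x) else None,x.max() if len(x) else None,len(x))
E
```

```text
time: 22.22
ee_pos: [452.5, 101.2, 364.5]
tool_rot: [0.633, -3.062, -0.014]
wrist_force: [-1.2, 0.4, 0.4]
finger_gap: 0.141
time: 22.6
ee_pos: [454.6, 96.8, 353.5]
tool_rot: [0.633, -3.061, -0.014]
wrist_force: [-1.4, 1.5, -1.2]
finger_gap: 0.143
[362.7 185.5] 15 [364.6 186.7] [360.8 184.4]
[358.6 202.9] 102 [363.3 189.7] [355.1 212.4]
[349.9 244.2] 176 [356.6 247.9] [341.9 239.8]
pt [445.4 118.2 215.4] along -23.3 up 16.8 L 28.7 tilt -125.8
pt [446.2 116.4 206.6] along -21.3 up 7.9 L 22.7 tilt -110.4
pt [449.  109.8 220.8] along -14.1 up 22.1 L 26.3 tilt -147.4
pt [451.  105.2 137.7] along -9.1 up -60.9 L 61.6 tilt -8.5
g [454.6  96.8 198.6] d [ 0.397 -0.918  0.   ]
208 None None 0
211 None None 0
214 354 358 5
217 353 357 5
220 353 356 4
223 352 355 4
226 351 355 5
229 346 356 9
```

```bash
python3 -m jog '[[1,0.1,-0.25,-0.5,0],[1,0.1,-0.25,-0.5,0],[1,0,0,0,0]]'; python3 -m jog '[[1,0,0,-0.5,0],[1,0,0,0,0]]'
python3 - <<'E'
from h import *
S=vision.read_camera("scene")
bs=[b for b in blobs(S,"blue",6) if 340<b[0][0]<400 and b[0][1]<225]
for b in bs: print(b[0].round(1),b[1],b[2].round(1),b[3].round(1))
wand([b[0] for b in bs]+[b[3] for b in bs])
E
```

```text
time: 23.02
ee_pos: [456.7, 91.7, 342.9]
tool_rot: [0.634, -3.061, -0.015]
wrist_force: [-0.6, 1.3, -1.6]
finger_gap: 0.133
time: 23.28
ee_pos: [456.6, 91.6, 337.4]
tool_rot: [0.633, -3.061, -0.015]
wrist_force: [-1.9, 2.2, -2.4]
finger_gap: 0.133
[359.4 190.6] 15 [360.9 192.1] [357.9 189.1]
[356.3 207.4] 94 [359.8 195.6] [353.2 217.4]
pt [449.4 108.5 202.8] along -18.3 up 20.3 L 27.3 tilt -137.8
pt [450.3 106.2 152.9] along -15.9 up -29.6 L 33.6 tilt -28.2
pt [450.9 104.9 206.5] along -14.5 up 24.0 L 28.1 tilt -148.8
pt [452.  102.3 121.8] along -11.6 up -60.8 L 61.9 tilt -10.8
g [456.6  91.6 182.5] d [ 0.397 -0.918  0.   ]
```

```bash
python3 -m jog '[[1,0,0,-0.4,0],[1,0,0,0,0]]' 50; python3 -m jog '[[1,0,0,-0.4,0],[1,0,0,0,0]]'
python3 - <<'E'
from h import *
S=vision.read_camera("scene")
bs=[b for b in blobs(S,"blue",6) if 340<b[0][0]<400 and b[0][1]<228]
for b in bs: print(b[0].round(1),b[1],b[2].round(1),b[3].round(1),b[4])
wand([b[0] for b in bs]+[b[3] for b in bs])
for z in (116,196): print(proj("scene",(450,99,z)))
E
```

```text
time: 23.58
ee_pos: [456.6, 91.7, 333.3]
tool_rot: [0.634, -3.061, -0.015]
wrist_force: [-0.8, 2.4, -1.3]
finger_gap: 0.129
time: 23.82
ee_pos: [456.6, 91.8, 329.1]
tool_rot: [0.634, -3.061, -0.015]
wrist_force: [-0.9, 2.2, -1.5]
finger_gap: 0.129
[359.1 193.6] 16 [358.5 191.8] [359.8 195.7] [357 192   5   5]
[356.1 209.9] 93 [359.9 197.7] [352.9 220.3] [352 198  10  23]
pt [449.3 108.7 194.1] along -18.4 up 19.9 L 27.1 tilt -137.2
pt [450.2 106.5 145.6] along -16.1 up -28.6 L 32.8 tilt -29.4
pt [448.4 110.7 188.3] along -20.6 up 14.1 L 25.0 tilt -124.4
pt [452.1 102.2 112.7] along -11.4 up -61.5 L 62.6 tilt -10.5
g [456.6  91.8 174.2] d [ 0.397 -0.918  0.   ]
[352.21440018 218.29157472]
[355.34848979 191.72124612]
```

```bash
python3 -m jog '[[1,0,0,-0.2,0],[1,0,0,0,0]]'; python3 -m jog '[[1,0,0,-0.2,0],[1,0,0,0,0]]'; python3 -m jog '[[1,0,0,-0.2,0],[1,0,0,0,0]]'
python3 - <<'E'
from h import *
S=vision.read_camera("scene")
bs=[b for b in blobs(S,"blue",6) if 340<b[0][0]<400 and b[0][1]<228]
for b in bs: print(b[0].round(1),b[1],b[2].round(1),b[3].round(1),b[4])
E
```

```text
time: 24.12
ee_pos: [457.0, 91.9, 328.0]
tool_rot: [0.635, -3.062, -0.015]
wrist_force: [-2.3, 2.1, -0.2]
finger_gap: 0.128
time: 24.38
ee_pos: [457.6, 92.0, 328.1]
tool_rot: [0.637, -3.065, -0.014]
wrist_force: [-2.2, 0.5, -0.2]
finger_gap: 0.126
time: 24.62
ee_pos: [457.9, 92.0, 328.0]
tool_rot: [0.639, -3.066, -0.012]
wrist_force: [-2.0, 1.5, 1.3]
finger_gap: 0.129
[358.9 194.9] 16 [360.9 196.1] [357.1 193.8] [357 193   5   5]
[355.7 210.8] 90 [359.6 198.9] [352.5 220.8] [351 199  10  23]
```

The TCP stalls at 328.0 (the same as with the driver), and the blue/metal border is at row 220.8 against about 220 expected at the bottom. Releasing.

```bash
python3 -m jog '[[2,0,0,0,0],[3,0,0,0,0],[5,0,0,0,0],[7,0,0,0,0],[8.5,0,0,0,0],[8.5,0,0,3,0],[8.5,0,0,5,0],[8.5,0,0,5,0],[8.5,0,0,4,0],[8.5,0,0,0,0]]'; python3 -m jog '[[8.5,-2,4,0,0],[8.5,-2,5,0,0],[8.5,-1,5,0,0],[8.5,0,5,0,0],[8.5,0,0,0,0],[8.5,0,0,0,0]]'
python3 - <<'E'
from h import *
print(r.observe()["wrist_force"])
S=vision.read_camera("scene");T=vision.read_camera("top")
for n,im in(("s",S),("t",T)):
  for c in("red","blue"):
    for b in blobs(im,c): print(n,c,b[0].round(1),b[1],b[2].round(1),b[3].round(1),b[4])
cv2.imwrite("pics/final.png",np.hstack([S[150:330,170:440,::-1]]))
cv2.imwrite("pics/finalT.png",T[:,:,::-1])
a=cv2.imread("pics/top0.png").astype(int);d=np.abs(a-T[:,:,::-1].astype(int)).sum(2)
for k,(x,y,w,h) in dict(positioner=(235,150,30,35),solvent=(280,160,25,30),case=(160,245,42,33),purple=(140,195,32,22)).items(): print(k,d[y:y+h,x:x+w].mean().round(1))
E
```

```text
time: 25.92
ee_pos: [457.9, 91.1, 502.2]
tool_rot: [0.64, -3.067, -0.009]
wrist_force: [-0.0, 0.3, -0.7]
finger_gap: 0.994
time: 26.68
ee_pos: [404.8, 285.5, 496.2]
tool_rot: [0.634, -3.06, -0.003]
wrist_force: [-0.1, 0.3, 0.5]
finger_gap: 0.996
[-0.10475103  0.34028255  0.47546275]
s red [279.6 187.8] 15 [282.9 188.4] [276.8 187.2] [277 186   7   4]
s red [279.9 199.2] 105 [279.8 191. ] [280. 207.] [277 191   7  17]
s red [280.8 225.2] 139 [274.4 218.6] [285.7 230.3] [275 218  13  15]
s red [244.1 255.7] 34 [248.4 255.1] [240.4 256.2] [240 252   9   7]
s red [332.8 276.6] 50 [333.1 271.1] [332.5 282.1] [331 271   5  12]
s blue [411.2  70.8] 12 [413.  69.] [409.5  72.5] [409  69   5   5]
s blue [364.2 196.2] 23 [366.9 197.3] [361.5 195.1] [362 194   6   5]
s blue [359.9 210. ] 127 [363.2 200.1] [356.2 221.4] [355 199  12  23]
s blue [349.9 244.3] 174 [356.6 245.5] [342.9 243. ] [343 237  15  15]
t red [294.2 171.7] 60 [294.3 168. ] [294.1 176. ] [290 168   9   9]
t red [221.3 198.1] 21 [223.9 200.2] [218.8 196.2] [219 196   6   5]
t red [307.1 240.7] 12 [310.  240.5] [304.9 240.8] [305 240   6   3]
t red [306.6 245.4] 25 [310.1 244.8] [303.  246.1] [303 244   8   4]
t blue [224.3 259.4] 49 [231.  259.5] [218.  259.4] [218 257  14   5]
positioner 11.6
solvent 11.9
case 11.8
purple 12.0
```

```bash
python3 -m jog '[[8.5,0,0,0,0],[8.5,0,0,0,0],[8.5,0,0,0,0],[8.5,0,0,0,0]]'
python3 - <<'E'
from h import *
S=vision.read_camera("scene")
for b in blobs(S,"blue")+blobs(S,"red"): print(b[0].round(1),b[1],b[3].round(1))
print(r.sign_off())
E
```

```text
time: 27.28
ee_pos: [405.3, 282.5, 497.1]
tool_rot: [0.627, -3.063, -0.005]
wrist_force: [-0.7, 0.2, -0.2]
finger_gap: 0.995
[411.2  70.8] 12 [409.5  72.5]
[364.2 196.1] 22 [361.9 195.6]
[359.9 210. ] 126 [356.3 221.4]
[350.  244.3] 173 [342.4 241.9]
[279.4 187.8] 16 [276.8 187.4]
[279.9 199.2] 100 [280.2 207.1]
[280.7 225.1] 131 [273.7 223.6]
[244.2 255.9] 32 [240.8 256.3]
[333.  275.4] 60 [332.1 282.1]
the job is handed in; nothing more can be done
None
```

Both tools are in their cups and the job is handed in at about 27 s. I lifted the driver 11 mm, took it off along the hook, and lowered it to the bottom of the red cup. Then I took the wand from its rest, turned it up against the bore of the blue cup and lowered it to the bottom.

**Last checks:**
- **Driver:** it stands upright, with its handle within about 2 px of where it should be at the bottom of the cup.
- **Wand:** its pixels match the bottom of the cup to within 1–3 px. It was not moving between the last two pictures. It leans roughly 8–9° against the bore wall, about the play the cup allows, and I did not straighten it.
- **Bottom contact:** the wrist force never clearly showed the tools touching down. I judged it from the arm stopping, at 304.0 mm for the driver against 303.7 predicted, and from the pictures.
- **Bystanders:** the positioner, solvent bottle and tip case look unmoved in the top view, with only noise-level image differences.
- **Disagreements:** the two cameras differed by 3–6 mm, so I aligned the cups by relative measurements. The wand was held near the edge of the pads.
- **Check that failed:** the viewer refused the final picture because I had reached its limit of 12, so the final state was checked only by colour blobs.

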